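# Raise the finishing hood's sash to the working mark

### The job

Get the finishing hood ready for spraying: with the fingers beneath the lip of its sliding glass sash, push the sash up until the lip is level with the pink pointer on the right-hand jamb, then let it go and draw back clear; the counterweights keep it there. Push only, do not grip the lip, and leave the pointer, the spray can, the varnish tin and the wood sample as they are.

Things in the scene. Friction and masses are not known exactly. Their poses are not given: they have to be found in the camera images.
- hood: Bench-top extraction hood, clear panels in an aluminium frame, fixed, 560 mm wide, 310 deep, 545 high. Origin: on the table at mid-width, at the foot of the sash plane (its front). x into the hood, y left, z up. Its front (jambs, sash) leans back, rising from the origin along (sin 20 deg, 0, cos 20 deg). The 30 mm high base lies behind the origin; before it is only table and the three loose things
- sash (a joint): How far the glass sash (234 mm high, 472 wide) is up, in m along the leaning front: 0 fully down, 0.20 top stop. Two counterweights in clear tubes 50 mm out from the hood's sides balance it, so it stays where it is left; about 5 N of friction along the slope (more when moved fast) must be overcome to move it either way
- lip_mid (a point): Dark steel lip with yellow ends along the bottom of the sash, rigid with it: a bar 456 mm long (along y), standing 42 mm out of the sash plane, 18 mm high. Point: on the sash plane, mid-length, mid-height. -x points out of the sash (to the robot, 20 deg upwards), y as the hood's, z up the slope (sliding direction). A 2 mm rubber strip lies on its top. Below it, before the sash plane, all is free
- lip_edge (a point): Outer lower edge of the lip at mid-length: 42 mm out of the sash plane, 9 mm below the lip's mid-height; about 76 mm above the table with the sash fully down. Axes as lip_mid
- lip_end (a point): Middle of the lip's right-hand (-y) end face, half-way up its 18 mm, next to the pointer; axes as lip_mid
- pointer_tip (a point): Tip of the pink pointer (26 x 45 x 22 mm) clamped on the right-hand (-y) jamb and pointing at the lip's end; the tip is at mid-height of the pointer. Axes as lip_mid. The lip is level with it when lip_end and this point have the same z along the slope; they are then 4 mm apart
- spray_can: Spray can with a pink body and white cap, 66 mm across, 195 mm high, standing loose in front of the hood. Origin: centre of its underside, z up
- varnish_tin: Round varnish tin with a cream label, 91 mm across, 114 mm high, standing loose in front of the hood. Origin: centre of its underside, z up
- sample: Flat stained wood sample, 60 x 90 x 12 mm, lying loose in front of the hood. Origin: centre of its underside, y along its length, z up. Can, tin and sample stand in a row along the front, about 170 mm apart, in any order, some 85 mm in front of the foot of the sash plane

How it is judged:
By the outcome, as a careful person would: the job done as asked, in the order asked, and still so for the second after the job is handed in, with the robot touching nothing.
It also fails if it takes over 64 s, if anything falls off the work surface, if the arm or the gripper's body presses on something with over 40 N, if the wrist force passes 120 N, or if a joint passes its speed limit or range.

### The arm

A 6-joint arm with a two-finger parallel gripper is mounted at the origin on the work surface. World frame = base frame: x ahead of the robot, y to its left, z up, the work surface at z = 0. Lengths are in m, angles in rad, forces in N, time in s.
With the tool pointing down it reaches from about 0.275 to 0.825 m from the base axis. Payload 4.9 kg.
Tool frame: the origin (TCP) lies at the very end of the fingers, on their centre line; the grasp point (between the pads) lies 19 mm behind it; z points along the fingers, y is the direction in which the jaws open and shut (so a half turn about z gives the same grasp; the last joint's range is limited). The gripper opens to 85 mm and grips with 20 to 120 N. Pads are 22 mm wide; open, the fingers measure 114 mm over their backs; the gripper's body (76 mm by 85 mm) begins 54 mm behind the grasp point. The pads swing forward as they close: fully open they stand 13 mm farther back than shut.
Start: joints at [-1.372, 0.326, -0.193, 1.052, 0, 1.437], TCP at [0.18, -0.52, 0.231] pointing down, gripper open.
Joint ranges: [-2.65, 2.65], [-0.97, 1.79], [-1.3, 1.35], [-1.93, 2.1], [-1.47, 1.37], [-3.14, 3.14]. Speed limits (rad/s): [2.57, 2.57, 3.14, 3.14, 3.14, 3.14].

### API

Orientations are given as a 3x3 rotation matrix whose columns are the frame's x, y, z axes.
In Python, from station import robot, imaging, ticket gives the robot as it stands.
- The arm moves only by the shell command python3 -m handwheel 'ROWS' [OPENING] [FORCE]. ROWS is text: rows parted by semicolons, each of 6 numbers parted by spaces: the shift along the tool's x, y, z in units of 0.5 m (1.0 is 0.5 m), then the turn, a rotation vector about the tool's x, y, z in units of 1.5 rad (1.0 is 1.5 rad). In form: tx ty tz ax ay az; .... A call has 1 to 20 rows; each row is the pose to reach, as a shift and turn from the pose commanded when the call began, along the tool's axes at that moment; what a row does not reach only later rows make up. A row lasts 1/12 s, in which the tool goes at most 41.7 mm and 7.16 degrees, less where a joint would pass 70% of its speed; a pose out of reach is approached as far as the arm can. A call with a number of a shift or a turn outside -1 to 1 is refused whole. A call with a gripper value outside its range is refused whole. OPENING is the gripper's target within -1 to 1 (fully open at 1, half-way at 0, shut at -1), set as the call begins (- or left out, the last holds). The fingers move at their own pace and stop on an object; FORCE is the grip in N (left out, the last holds). Time passes only in rows, so rows that repeat a pose let the fingers close. It gives the time, the measured TCP pose, the force and the opening at its end, in the units of the state.
- robot.read_state(): the state, without advancing time (a new reading comes with each control period).
- imaging.capture(name): name is "side" or "top" or "wrist"; returns the picture (420x560x3 uint8, red, green, blue); there is no depth.
- imaging.camera_params(name): a dict with "fx", "fy", "cx", "cy" (pixels), "pose" (4x4, takes a point from camera to world coordinates); the wrist camera has in their place "tool_from_camera" (4x4, takes a point from camera to tool coordinates, whose origin is the TCP and whose axes are the flange's). Camera axes: x right, y down, z forward; pixel columns grow to the right and rows downward; lengths in m; the calibration is good to about 2 mm. A picture is of the moment at which its call begins: read the wrist's pose just before it. camera_params takes no time and is no camera call.
- ticket.close_job(): hands the job in, once; it reports no verdict.
Trained networks look in the newest picture that a camera, given by its name, has taken for a name from the list of things; names that differ only in an ending like _2 or _b are one class to them, and where a whole thing is asked for, a point or a joint stands for the part that bears it (a point fixed in the world has none). Each returns a list of dicts, best first, with "p" (0 to 1); they miss things now and then, are a little off and sometimes report something else, mostly with a low value. They report only what shows in the picture. A call takes as long as a camera call.
- imaging.cut_out(camera, thing): "pixels" (420x560 bool, what is visible of it) and "position" ([column, row] in pixels, amid what is visible of it).
The state is a dict: "time_s": time; "qpos": joint angles; "dq": joint speeds; "joint_torque": joint torques, N m; "tcp_pos": TCP position; "eef_rot": TCP orientation; "ft_force": force on the tool from outside, world axes, zero at the start; "torque": the same for the moment, N m; "opening": finger opening in m.
Only numpy, scipy, OpenCV 4.12 (cv2) and the standard library are available. Lean on these libraries where they do the work, as an engineer would, in place of code of your own. Each camera call takes 0.05 s, during which the arm holds its last target.

## Working session

There is one attempt and no reset: what is moved stays moved. The work goes in short steps, Python scripts to look and compute and a shell command to move; the robot and the scene stay as the last step left them, time stands still between calls to the robot, and variables do not carry over. Pictures are saved under pics/ and viewed, and the job is handed in when it is done.

```bash
mkdir -p pics; ls; python3 - <<'E'
from station import robot, imaging, ticket
import cv2, numpy as np
s=robot.read_state(); print({k:np.round(v,3).tolist() for k,v in s.items()})
for n in ["side","top","wrist"]:
    im=imaging.capture(n); cv2.imwrite(f"pics/a_{n}.png",im[:,:,::-1]); p=imaging.camera_params(n); print(n,{k:np.round(v,3).tolist() for k,v in p.items()})
E
```

```text
pics
{'time_s': 0.0, 'qpos': [-1.372, 0.327, -0.194, 1.052, 0.0, 1.437], 'dq': [0.001, -0.002, -0.001, -0.003, -0.001, 0.002], 'joint_torque': [0.0, -44.34, 26.244, 0.015, -0.0, -0.0], 'tcp_pos': [0.18, -0.519, 0.23], 'eef_rot': [[0.945, 0.327, -0.0], [0.327, -0.945, 0.002], [0.0, -0.002, -1.0]], 'ft_force': [0.547, -0.529, -0.341], 'torque': [0.082, -0.0, -0.054], 'opening': 0.086}
side {'fx': 446.044, 'fy': 446.044, 'cx': 280.444, 'cy': 211.907, 'pose': [[-0.826, -0.351, 0.441, 0.204], [-0.564, 0.506, -0.653, 0.485], [0.006, -0.788, -0.616, 0.554], [0.0, 0.0, 0.0, 1.0]]}
top {'fx': 447.969, 'fy': 447.969, 'cx': 275.83, 'cy': 216.073, 'pose': [[0.01, -0.988, 0.157, 0.441], [-0.999, -0.016, -0.038, 0.004], [0.04, -0.157, -0.987, 0.877], [0.0, 0.0, 0.0, 1.0]]}
wrist {'fx': 328.875, 'fy': 328.875, 'cx': 279.119, 'cy': 212.922, 'tool_from_camera': [[-0.001, -0.954, -0.301, 0.076], [1.0, -0.001, 0.001, 0.001], [-0.001, -0.301, 0.954, -0.142], [0.0, 0.0, 0.0, 1.0]]}
```

View pics/a_side.png

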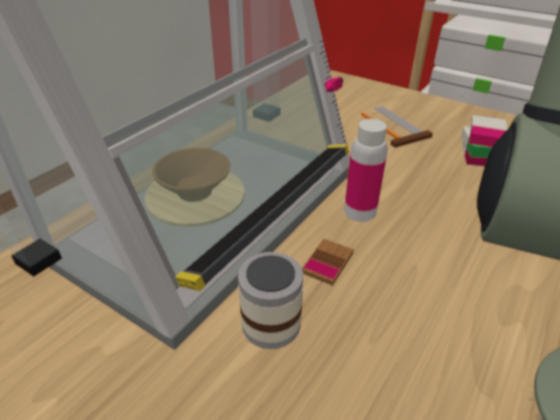

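View pics/a_top.png

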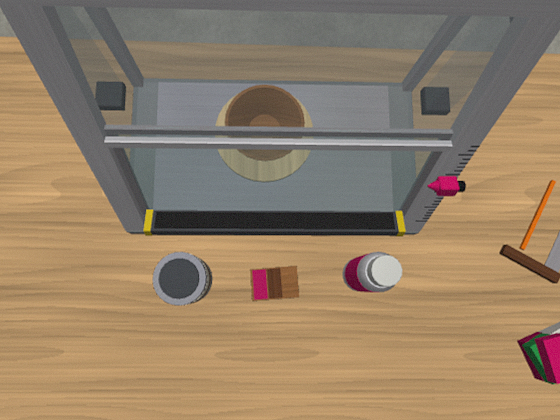

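View pics/a_wrist.png

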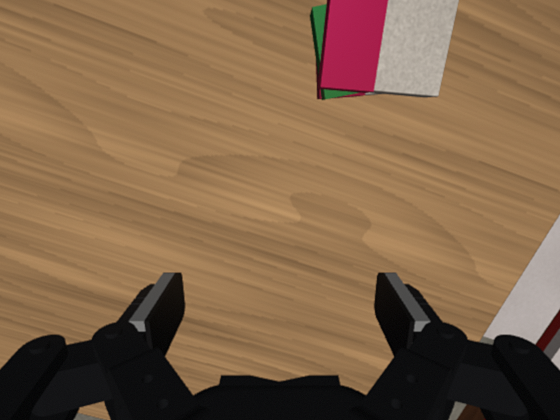

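The side and top views show the sash down. The tin, sample and can stand left to right in front of it (top view: 182,278; 275,283; 373,272). The pointer is at about (447,186), and the lip runs from (150,222) to (400,222). Next I'll query the networks.

```bash
python3 - <<'E'
from station import robot, imaging, ticket
import cv2, numpy as np
for n in ["side","top"]:
    im=imaging.capture(n)[:,:,::-1].copy()
    for t,c in [("lip_mid",(0,255,0)),("pointer_tip",(255,0,0)),("spray_can",(0,255,255)),("varnish_tin",(255,255,0)),("sample",(0,128,255))]:
        r=imaging.cut_out(n,t)
        for d in r[:2]:
            ys,xs=np.nonzero(d["pixels"]); print(n,t,round(d["p"],2),np.round(d["position"],1),len(xs),xs.min(),xs.max(),ys.min(),ys.max())
        if r:
            cs,_=cv2.findContours(r[0]["pixels"].astype(np.uint8),0,2); cv2.drawContours(im,cs,-1,c,1)
    cv2.imwrite(f"pics/b_{n}.png",im)
    if n=="side":
        cv2.imwrite("pics/b_side_z1.png",cv2.resize(im[60:220,240:400],None,fx=3.7,fy=3.7,interpolation=2))
        cv2.imwrite("pics/b_side_z2.png",cv2.resize(im[230:380,100:260],None,fx=3.9,fy=3.9,interpolation=2))
    else:
        cv2.imwrite("pics/b_top_z1.png",cv2.resize(im[140:260,360:480],None,fx=5,fy=5,interpolation=2))
        cv2.imwrite("pics/b_top_z2.png",cv2.resize(im[180:260,110:230],None,fx=6,fy=6,interpolation=2))
E
```

```text
side lip_mid 0.66 [226.5 166.2] 28409 114 347 55 289
side pointer_tip 0.66 [335.5  85.2] 200 325 342 77 90
side pointer_tip 0.47 [230.7 169.6] 28511 114 348 54 290
side spray_can 0.96 [369.1 168.3] 3415 344 387 119 221
side varnish_tin 0.59 [266.4 299.3] 5470 238 303 252 348
side sample 0.98 [328.8 259.5] 1426 302 353 239 284
top lip_mid 0.94 [269.7 189.8] 24741 113 440 148 236
top pointer_tip 0.89 [450.  187.6] 599 427 465 176 196
top spray_can 0.74 [371.6 274.5] 1957 342 401 252 292
top varnish_tin 0.89 [178.6 276.9] 2545 152 211 252 305
```

View pics/b_side_z1.png

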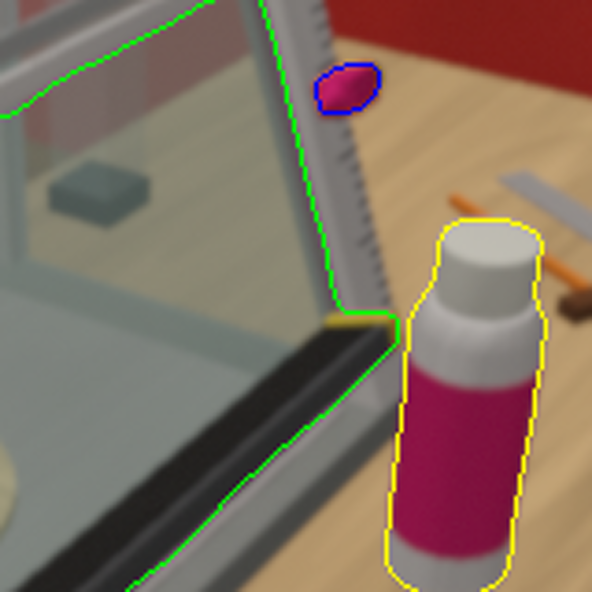

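View pics/b_side_z2.png

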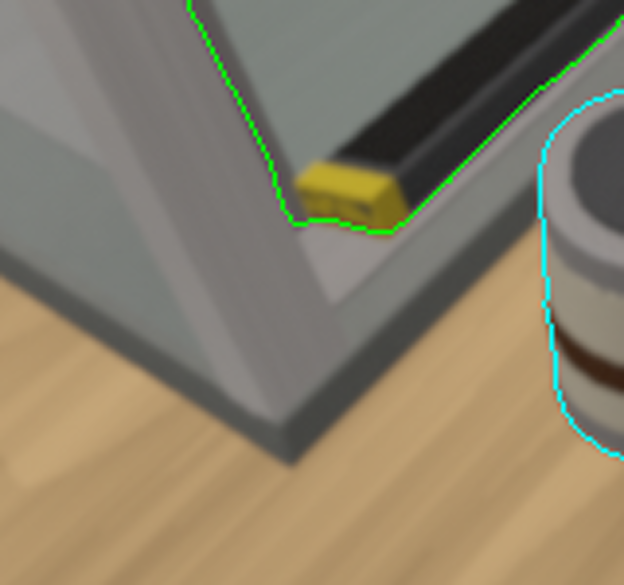

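View pics/b_top_z1.png

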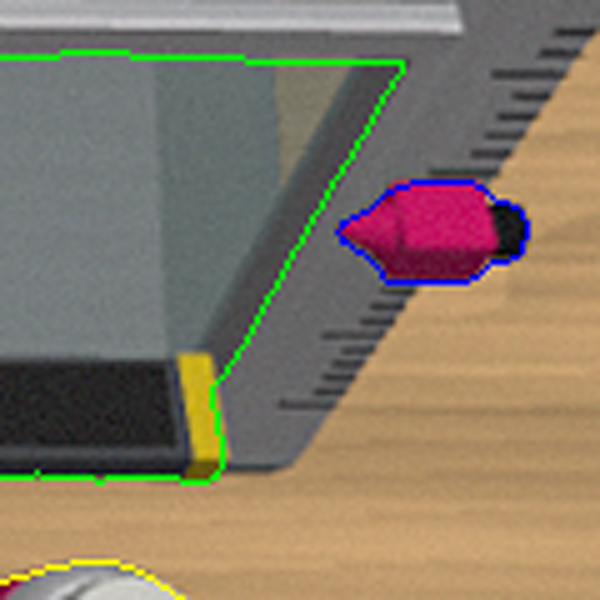

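View pics/b_top_z2.png

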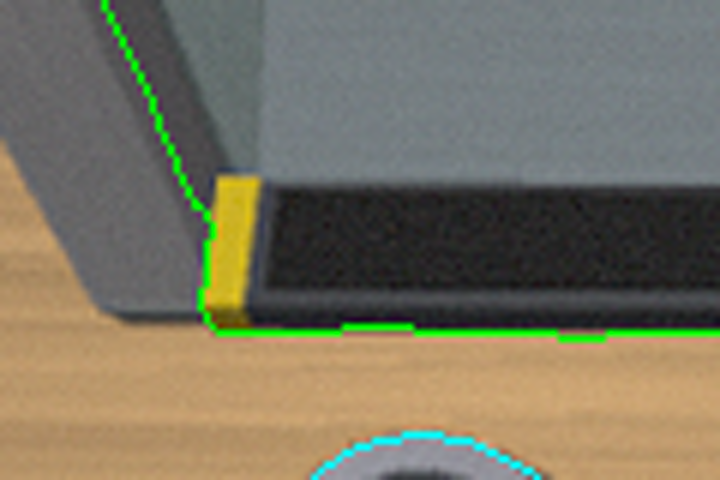

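```bash
cat > h.py <<'E'
import numpy as np
from station import imaging
S,C=np.sin(np.radians(20)),np.cos(np.radians(20))
u=np.array([S,0,C]); out=np.array([-C,0,S])
d0=(0.076-0.042*S+0.009*C)/C
def Rz(a): return np.array([[np.cos(a),-np.sin(a),0],[np.sin(a),np.cos(a),0],[0,0,1]])
def lip(s,o,y,h): return u*(d0+s+h)+out*o+np.array([0,y,0])
P={n:imaging.camera_params(n) for n in("side","top")}
def proj(n,X):
    p=P[n];T=np.array(p["pose"]);c=T[:3,:3].T@(X-T[:3,3]);return np.array([p["fx"]*c[0]/c[2]+p["cx"],p["fy"]*c[1]/c[2]+p["cy"]])
def ray(n,px):
    p=P[n];T=np.array(p["pose"]);r=T[:3,:3]@np.array([(px[0]-p["cx"])/p["fx"],(px[1]-p["cy"])/p["fy"],1]);return T[:3,3],r
E
cat > fit.py <<'E'
from h import *
from scipy.optimize import least_squares
E=0.228
ob=[("top",(403.1,235.2),(.042,-E,-.009)),("top",(404,231.2),(.042,-E,.009)),("top",(401.6,210),(0,-E,.009)),
("top",(145.1,233.8),(.042,E,-.009)),("top",(144.1,230.4),(.042,E,.009)),("top",(145.9,209.1),(0,E,.009)),
("side",(195.8,282.2),(.042,E,.009)),("side",(176,276.5),(0,E,.009)),("side",(197,289),(.042,E,-.009)),("side",(347.2,151.5),(.042,-E,-.009))]
def f(v):
    x,y,a,sp,s=v;r=[];o=np.array([x,y,0])
    w=lambda q:o+Rz(a)@q
    for n,px,q in ob:r.append(proj(n,w(lip(s,*q)))-px)
    r.append(proj("side",w(np.array([0,.28,0])))-(174,348.3))
    t=lip(sp,tip_o,-E-.004,0)
    r.append(proj("top",w(t))-(427.6,185.6)); r.append(proj("side",w(t))-(325.5,88))
    return np.concatenate(r)
for tip_o in(0,.01,.021,.03):
    R=least_squares(f,[.62,0,0,.1,0],loss="soft_l1",x_scale=[.1,.1,.1,.1,.01]);print(tip_o,np.round(R.x,4),round(R.cost,1))
    if tip_o==.021:print(R.fun.reshape(-1,2).round(1).tolist())
E
python3 fit.py
```

```text
0 [ 0.5454 -0.0266  0.0095  0.1395  0.0122] 31.0
0.01 [ 0.5454 -0.0265  0.0098  0.138   0.0123] 20.4
0.021 [ 0.5459 -0.0262  0.0117  0.1373  0.0119] 10.5
[[-0.4, 0.2], [1.6, -0.3], [0.4, 0.1], [0.7, 1.0], [-0.5, -0.3], [0.7, -0.2], [-1.8, -1.4], [-1.6, -0.2], [1.8, 2.1], [1.3, 0.5], [0.0, 2.8], [0.1, -0.9], [-0.1, 0.7]]
0.03 [ 0.5475 -0.0261  0.016   0.1383  0.0106] 14.4
```

```bash
python3 - <<'E'
from h import *
for nm,px,z in [("sample",(275,283),.012),("tin",(182,278),.114),("can",(381,271),.19)]:
    c,r=ray("top",px); X=c+r*(z-c[2])/r[2]; print(nm,X.round(3), "hood",(Rz(.0117).T@(X-[.546,-.026,0])).round(3))
a=.0117;o=np.array([.546,-.026,0])
w=lambda q:o+Rz(a)@q
print("edge",w(lip(.012,.042,0,-.009)),"tip",w(lip(.1373,.021,-.232,0)))
# target tool: z=-out, x=+y, y = z cross x
R=Rz(a)@np.column_stack([[0,1,0],np.cross(-out,[0,1,0]),-out]);print(R.round(3))
from station import robot
s=robot.read_state()
from scipy.spatial.transform import Rotation as Ro
R0=np.array(s["eef_rot"]);print("t",s["time_s"])
for nm,(oo,h) in {"far":(.20,-.04),"near":(.012,-.033)}.items():
    X=w(lip(.012,oo,-.04,h)); print(nm,X.round(3),"shift units",(R0.T@(X-s["tcp_pos"])/.5).round(3))
print("turn units",(Ro.from_matrix(R0.T@R).as_rotvec()/1.5).round(3))
E
```

```text
sample [ 0.45  -0.029  0.012] hood [-0.096 -0.002  0.012]
tin [0.455 0.131 0.114] hood [-0.089  0.158  0.114]
can [ 0.468 -0.185  0.19 ] hood [-0.08  -0.158  0.19 ]
edge [ 0.5330714  -0.02615127  0.08727631] tip [ 0.60144809 -0.25736711  0.20629461]
[[-0.012  0.342  0.94 ]
 [ 1.     0.004  0.011]
 [ 0.     0.94  -0.342]]
t 0.75
far [ 0.374 -0.068  0.112] shift units [ 0.663 -0.727  0.238]
near [ 0.554 -0.066  0.054] shift units [ 1.003 -0.614  0.354]
turn units [-0.701  0.505 -0.722]
```

```bash
cat > rel.py <<'E'
from h import *
from station import robot
from scipy.spatial.transform import Rotation as Ro
a=.0117;o=np.array([.546,-.026,0])
w=lambda q:o+Rz(a)@q
def Rt(p):
    p=np.radians(p);z=np.array([np.cos(p),0,-np.sin(p)]);x=np.array([0,1,0.]);return Rz(a)@np.column_stack([x,np.cross(z,x),z])
s=robot.read_state();R0=np.array(s["eef_rot"]);p0=np.array(s["tcp_pos"])
def rel(X,p): print(np.round(X,3),p,"->",np.concatenate([R0.T@(np.array(X)-p0)/.5,Ro.from_matrix(R0.T@Rt(p)).as_rotvec()/1.5]).round(3))
def st():
    R=np.array(s["eef_rot"]);print("t",s["time_s"],"tcp",p0.round(4),"pitch",np.degrees(np.arcsin(-R[2,2])).round(1),"F",np.round(s["ft_force"],1),"q",np.round(s["qpos"],2),"op",round(s["opening"],3))
st()
E
python3 -c "
from rel import *
rel([.42,-.06,.30],45)"
```

```text
t 0.75 tcp [ 0.1797 -0.5198  0.2313] pitch 90.0 F [0.3 0.1 0.4] q [-1.37  0.33 -0.19  1.05 -0.    1.44] op 0.085
[ 0.42 -0.06  0.3 ] 45 -> [ 0.755 -0.712 -0.137 -0.452  0.326 -0.788]
```

```bash
r='0.755 -0.712 -0.137 -0.452 0.326 -0.788'; python3 -m handwheel '0.2 -0.2 -0.13 -0.1 0.08 -0.2;0.4 -0.4 -0.137 -0.25 0.18 -0.45;0.755 -0.712 -0.137 -0.452 0.326 -0.788;0.755 -0.712 -0.137 -0.452 0.326 -0.788;0.755 -0.712 -0.137 -0.452 0.326 -0.788;0.755 -0.712 -0.137 -0.452 0.326 -0.788;0.755 -0.712 -0.137 -0.452 0.326 -0.788;0.755 -0.712 -0.137 -0.452 0.326 -0.788;0.755 -0.712 -0.137 -0.452 0.326 -0.788;0.755 -0.712 -0.137 -0.452 0.326 -0.788;0.755 -0.712 -0.137 -0.452 0.326 -0.788;0.755 -0.712 -0.137 -0.452 0.326 -0.788;0.755 -0.712 -0.137 -0.452 0.326 -0.788;0.755 -0.712 -0.137 -0.452 0.326 -0.788;0.755 -0.712 -0.137 -0.452 0.326 -0.788;0.755 -0.712 -0.137 -0.452 0.326 -0.788;0.755 -0.712 -0.137 -0.452 0.326 -0.788;0.755 -0.712 -0.137 -0.452 0.326 -0.788;0.755 -0.712 -0.137 -0.452 0.326 -0.788;0.755 -0.712 -0.137 -0.452 0.326 -0.788' -1 40; python3 -c "
from rel import *
rel([.46,-.06,.14],45);rel([.46,-.06,.08],45);rel([.48,-.06,.09],30)"
```

```text
time_s: 2.42
tcp_pos: [0.42, -0.0615, 0.2997]
eef_rot: [[-0.009, 0.708, 0.706], [1.0, 0.006, 0.006], [0.0, 0.706, -0.708]]
ft_force: [-0.2, 0.5, -0.5]
opening: 0.0004
t 2.4167 tcp [ 0.42   -0.0615  0.2997] pitch 45.1 F [-0.2  0.5 -0.5] q [-0.65 -0.5  -1.05  0.36  0.45  1.07] op 0.0
[ 0.46 -0.06  0.14] 45 -> [ 0.002 -0.169  0.283 -0.001  0.001 -0.001]
[ 0.46 -0.06  0.08] 45 -> [ 0.002 -0.254  0.367 -0.001  0.001 -0.001]
[ 0.48 -0.06  0.09] 30 -> [ 0.002 -0.211  0.382 -0.175  0.001 -0.001]
```

```bash
python3 -m handwheel '0.002 -0.05 0.07 0 0 0;0.002 -0.1 0.14 0 0 0;0.002 -0.14 0.21 0 0 0;0.002 -0.169 0.283 0 0 0;0.002 -0.169 0.283 0 0 0;0.002 -0.169 0.283 0 0 0;0.002 -0.169 0.283 0 0 0'; python3 - <<'E'
from rel import *
import cv2
st()
for n in("side","top","wrist"): cv2.imwrite(f"pics/c_{n}.png",imaging.capture(n)[:,:,::-1])
E
```

```text
time_s: 3.0
tcp_pos: [0.4652, -0.0612, 0.1438]
eef_rot: [[-0.014, 0.717, 0.697], [1.0, 0.007, 0.013], [0.005, 0.697, -0.717]]
ft_force: [0.1, 0.0, 0.3]
opening: -0.0001
t 3.0 tcp [ 0.4652 -0.0612  0.1438] pitch 45.8 F [0.1 0.  0.3] q [-0.54  0.   -1.3  -0.42  0.38  1.16] op -0.0
t 3.0 tcp [ 0.4652 -0.0612  0.1438] pitch 45.8 F [0.1 0.  0.3] q [-0.54  0.   -1.3  -0.42  0.38  1.16] op -0.0
```

View pics/c_side.png

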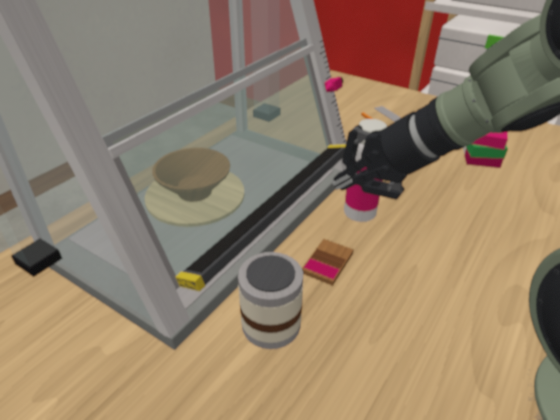

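View pics/c_top.png

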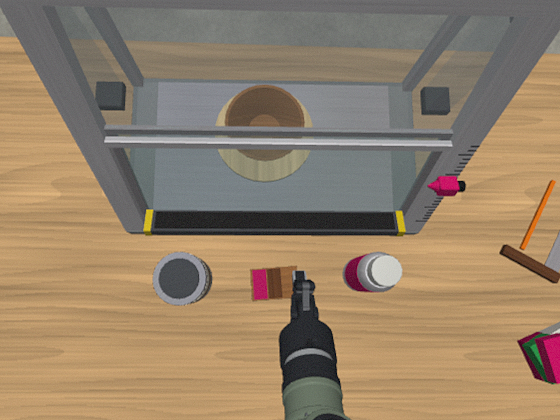

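View pics/c_wrist.png

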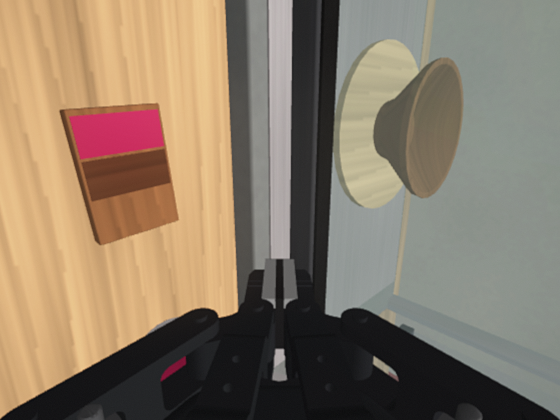

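```bash
python3 -c "
from rel import *
rel([.47,-.06,.15],65);rel([.488,-.06,.06],65);rel([.51,-.06,.045],52);rel([.545,-.06,.045],40)"
```

```text
t 3.15 tcp [ 0.4662 -0.0617  0.1466] pitch 45.4 F [-0.3  0.3  0.8] q [-0.54 -0.   -1.3  -0.42  0.38  1.16] op -0.0
[ 0.47 -0.06  0.15] 65 -> [ 0.003  0.01   0.001  0.227 -0.001  0.001]
[ 0.488 -0.06   0.06 ] 65 -> [ 0.003 -0.09   0.154  0.227 -0.001  0.001]
[ 0.51  -0.06   0.045] 52 -> [ 0.002 -0.08   0.206  0.076 -0.001  0.001]
[ 0.545 -0.06   0.045] 40 -> [ 0.001 -0.03   0.255 -0.063 -0.002  0.   ]
```

```bash
python3 -m handwheel '0.003 0.01 0.001 0.07 0 0;0.003 0.01 0.001 0.15 0 0;0.003 0.01 0.001 0.227 0 0;0.003 0.01 0.001 0.227 0 0;0.003 -0.03 0.05 0.227 0 0;0.003 -0.06 0.1 0.227 0 0;0.003 -0.09 0.154 0.227 0 0;0.003 -0.09 0.154 0.227 0 0;0.003 -0.09 0.154 0.227 0 0'; python3 -c "
from rel import *
rel([.51,-.06,.045],52);rel([.545,-.06,.045],40)"
```

```text
time_s: 3.9
tcp_pos: [0.4867, -0.0589, 0.0587]
eef_rot: [[-0.014, 0.908, 0.419], [1.0, 0.012, 0.009], [0.003, 0.42, -0.908]]
ft_force: [0.5, 0.2, 0.4]
opening: -0.0001
t 3.9 tcp [ 0.4867 -0.0589  0.0587] pitch 65.2 F [0.5 0.2 0.4] q [-0.37  0.24 -1.02 -0.1   0.16  1.22] op -0.0
[ 0.51  -0.06   0.045] 52 -> [-0.003  0.031  0.044 -0.154 -0.003  0.   ]
[ 0.545 -0.06   0.045] 40 -> [-0.004  0.094  0.074 -0.293 -0.003  0.   ]
```

```bash
python3 -m handwheel '-0.003 0.015 0.022 -0.08 0 0;-0.003 0.031 0.044 -0.154 0 0;-0.003 0.05 0.055 -0.2 0 0;-0.004 0.072 0.064 -0.25 0 0;-0.004 0.094 0.074 -0.293 0 0;-0.004 0.094 0.074 -0.293 0 0;-0.004 0.094 0.074 -0.293 0 0'; python3 - <<'E'
from rel import *
import cv2
st()
for n in("side","top"): 
    im=imaging.capture(n)[:,:,::-1]; cv2.imwrite(f"pics/d_{n}.png",im)
    if n=="side": cv2.imwrite("pics/d_side_z.png",cv2.resize(im[90:270,210:410],None,fx=3,fy=3,interpolation=2))
E
```

```text
time_s: 4.48
tcp_pos: [0.5513, -0.0624, 0.047]
eef_rot: [[-0.015, 0.64, 0.768], [1.0, 0.008, 0.012], [0.002, 0.768, -0.64]]
ft_force: [-0.7, -0.3, -0.5]
opening: -0.0003
t 4.4833 tcp [ 0.5513 -0.0624  0.047 ] pitch 39.8 F [-0.7 -0.3 -0.5] q [-0.43  0.63 -1.3  -1.18  0.34  1.27] op -0.0
t 4.4833 tcp [ 0.5513 -0.0624  0.047 ] pitch 39.8 F [-0.7 -0.3 -0.5] q [-0.43  0.63 -1.3  -1.18  0.34  1.27] op -0.0
```

View pics/d_side_z.png

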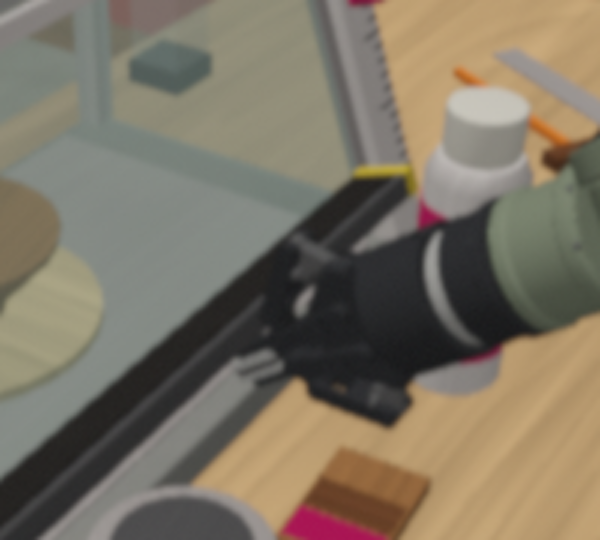

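View pics/d_top.png

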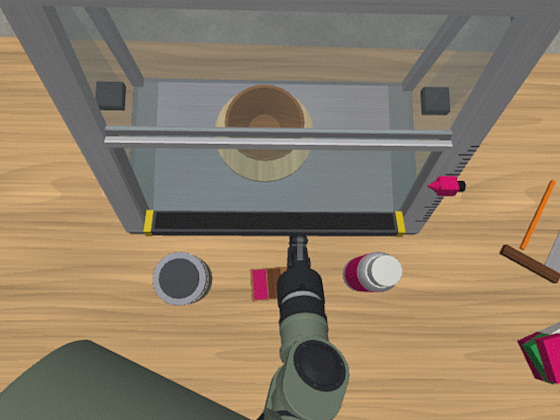

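```bash
cat >> rel.py <<'E'
def Rt2(p):
    R=Rt(p); return np.column_stack([R[:,1],-R[:,0],R[:,2]])
def rel2(X,p): print(np.round(X,3),p,"->",np.concatenate([R0.T@(np.array(X)-p0)/.5,Ro.from_matrix(R0.T@Rt2(p)).as_rotvec()/1.5]).round(3))
E
python3 -c "
from rel import *
print(s['qpos'][2])
rel([.49,-.06,.06],60);rel2([.49,-.06,.06],60)"
```

```text
t 4.5833 tcp [ 0.551  -0.0623  0.0472] pitch 39.9 F [-0.2 -0.3  0.5] q [-0.43  0.62 -1.29 -1.17  0.34  1.27] op 0.0
-1.2948704183212032
[ 0.49 -0.06  0.06] 60 -> [ 0.006 -0.059 -0.11   0.233 -0.002  0.001]
[ 0.49 -0.06  0.06] 60 -> [ 0.006 -0.059 -0.11   0.181 -0.185  1.036]
```

```bash
python3 -m handwheel '0.002 -0.015 -0.03 0.06 0 0;0.004 -0.035 -0.07 0.14 0 0;0.006 -0.059 -0.11 0.233 0 0;0.006 -0.059 -0.11 0.233 0 0;0.006 -0.059 -0.11 0.22 -0.06 0.3;0.006 -0.059 -0.11 0.2 -0.12 0.65;0.006 -0.059 -0.11 0.181 -0.185 1;0.006 -0.059 -0.11 0.181 -0.185 1;0.006 -0.059 -0.11 0.181 -0.185 1;0.006 -0.059 -0.11 0.181 -0.185 1;0.006 -0.059 -0.11 0.181 -0.185 1;0.006 -0.059 -0.11 0.181 -0.185 1;0.006 -0.059 -0.11 0.181 -0.185 1;0.006 -0.059 -0.11 0.181 -0.185 1;0.006 -0.059 -0.11 0.181 -0.185 1;0.006 -0.059 -0.11 0.181 -0.185 1;0.006 -0.059 -0.11 0.181 -0.185 1;0.006 -0.059 -0.11 0.181 -0.185 1;0.006 -0.059 -0.11 0.181 -0.185 1'; python3 -c "
from rel import *
rel2([.515,-.06,.045],52);rel2([.551,-.06,.05],44)"
```

```text
time_s: 6.17
tcp_pos: [0.4899, -0.0599, 0.0601]
eef_rot: [[0.865, 0.056, 0.499], [0.066, -0.998, -0.004], [0.498, 0.036, -0.867]]
ft_force: [-0.7, 0.2, -0.2]
opening: -0.0002
t 6.1667 tcp [ 0.4899 -0.0599  0.0601] pitch 60.1 F [-0.7  0.2 -0.2] q [-0.39  0.25 -1.11 -0.27  0.19  2.74] op -0.0
[ 0.515 -0.06   0.045] 52 -> [0.028 0.002 0.051 0.004 0.094 0.038]
[ 0.551 -0.06   0.05 ] 44 -> [0.096 0.006 0.078 0.001 0.187 0.038]
```

```bash
python3 -m handwheel '0.014 0.001 0.026 0 0.05 0.038;0.028 0.002 0.051 0 0.094 0.038;0.042 0.003 0.061 0 0.13 0.038;0.064 0.004 0.069 0 0.16 0.038;0.087 0.006 0.079 0 0.187 0.038;0.087 0.006 0.079 0 0.187 0.038;0.087 0.006 0.079 0 0.187 0.038'; python3 - <<'E'
from rel import *
import cv2
st()
for n in("side","wrist"): 
    im=imaging.capture(n)[:,:,::-1]; cv2.imwrite(f"pics/e_{n}.png",im)
    if n=="side": cv2.imwrite("pics/e_side_z.png",cv2.resize(im[90:270,210:410],None,fx=3,fy=3,interpolation=2))
E
```

```text
time_s: 6.75
tcp_pos: [0.546, -0.0597, 0.0449]
eef_rot: [[0.699, 0.01, 0.715], [0.006, -1.0, 0.007], [0.715, -0.001, -0.699]]
ft_force: [-0.3, -0.1, -0.3]
opening: -0.0
t 6.75 tcp [ 0.546  -0.0597  0.0449] pitch 44.3 F [-0.3 -0.1 -0.3] q [-0.41  0.53 -1.25 -0.96  0.29  2.84] op -0.0
t 6.75 tcp [ 0.546  -0.0597  0.0449] pitch 44.3 F [-0.3 -0.1 -0.3] q [-0.41  0.53 -1.25 -0.96  0.29  2.84] op -0.0
```

View pics/e_side_z.png

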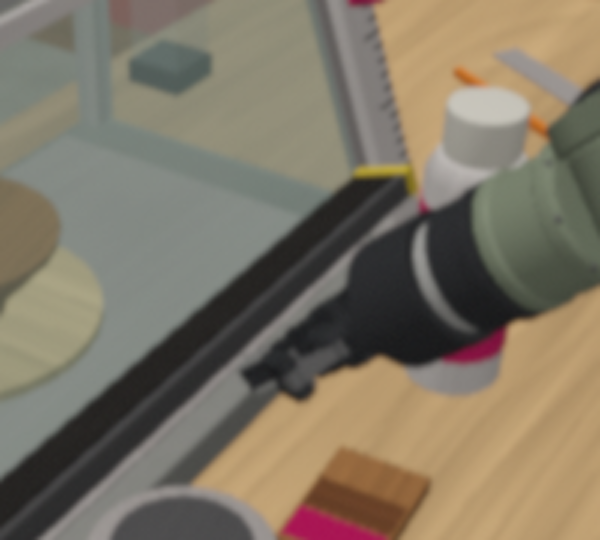

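View pics/e_wrist.png

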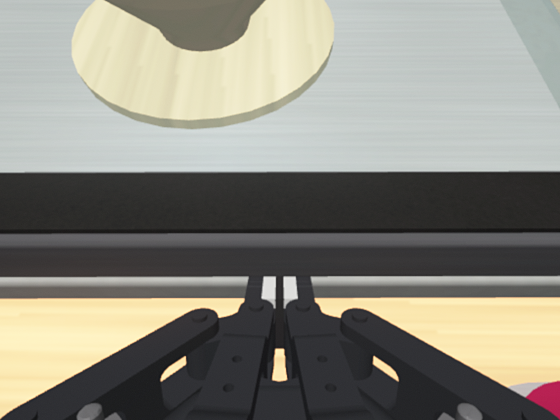

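```bash
python3 -m handwheel '0.0055 0 -0.0025 0 0 0;0.011 0 -0.005 0 0 0;0.0165 0 -0.0075 0 0 0;0.022 0 -0.01 0 0 0;0.0275 0 -0.0125 0 0 0;0.033 0 -0.015 0 0 0;0.0365 0 -0.0165 0 0 0;0.0365 0 -0.0165 0 0 0'; python3 - <<'E'
from rel import *
import cv2
for n in("top","wrist"): 
    im=imaging.capture(n)[:,:,::-1]; cv2.imwrite(f"pics/f_{n}.png",im)
    if n=="top": cv2.imwrite("pics/f_top_z.png",cv2.resize(im[140:260,360:480],None,fx=5,fy=5,interpolation=2))
E
```

```text
time_s: 7.52
tcp_pos: [0.5526, -0.0595, 0.0644]
eef_rot: [[0.698, 0.009, 0.716], [0.005, -1.0, 0.007], [0.716, -0.001, -0.698]]
ft_force: [-5.8, -1.2, -0.7]
opening: 0.0002
t 7.5167 tcp [ 0.5526 -0.0595  0.0644] pitch 44.2 F [-5.8 -1.2 -0.7] q [-0.4   0.45 -1.22 -0.86  0.29  2.85] op 0.0
```

View pics/f_top_z.png

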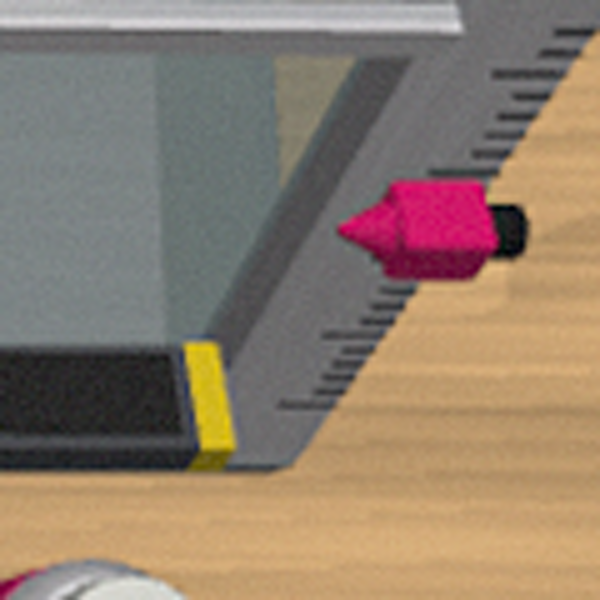

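View pics/f_wrist.png

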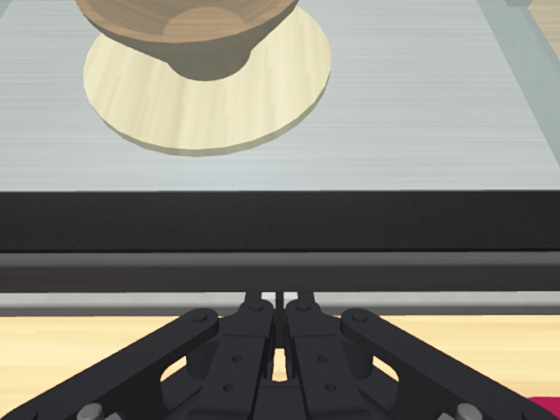

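```bash
python3 -m handwheel '0.009 0 -0.004 0 0 0;0.018 0 -0.008 0 0 0;0.027 0 -0.012 0 0 0;0.036 0 -0.016 0 0 0;0.045 0 -0.0205 0 0 0;0.054 0 -0.0245 0 0 0;0.064 0 -0.029 0 0 0;0.073 0 -0.033 0 0 0;0.082 0 -0.037 0 0 0;0.091 0 -0.0415 0 0 0;0.1 0 -0.0455 0 0 0;0.109 0 -0.0495 0 0 0;0.118 0 -0.0535 0 0 0;0.127 0 -0.0575 0 0 0;0.136 0 -0.0615 0 0 0;0.145 0 -0.0655 0 0 0;0.145 0 -0.0655 0 0 0;0.145 0 -0.0655 0 0 0'; python3 - <<'E'
from rel import *
import cv2
for n in("top","side"): 
    im=imaging.capture(n)[:,:,::-1]; cv2.imwrite(f"pics/g_{n}.png",im)
    if n=="top": cv2.imwrite("pics/g_top_z.png",cv2.resize(im[140:260,360:480],None,fx=5,fy=5,interpolation=2))
    else: cv2.imwrite("pics/g_side_z.png",cv2.resize(im[60:160,260:400],None,fx=5,fy=5,interpolation=2))
E
```

```text
time_s: 9.12
tcp_pos: [0.5811, -0.0593, 0.1407]
eef_rot: [[0.695, 0.01, 0.719], [0.006, -1.0, 0.008], [0.719, -0.001, -0.695]]
ft_force: [-5.9, -0.0, -1.0]
opening: -0.0
t 9.1167 tcp [ 0.5811 -0.0593  0.1407] pitch 44.0 F [-5.9 -0.  -1. ] q [-0.37  0.22 -1.1  -0.51  0.27  2.87] op -0.0
```

View pics/g_top_z.png

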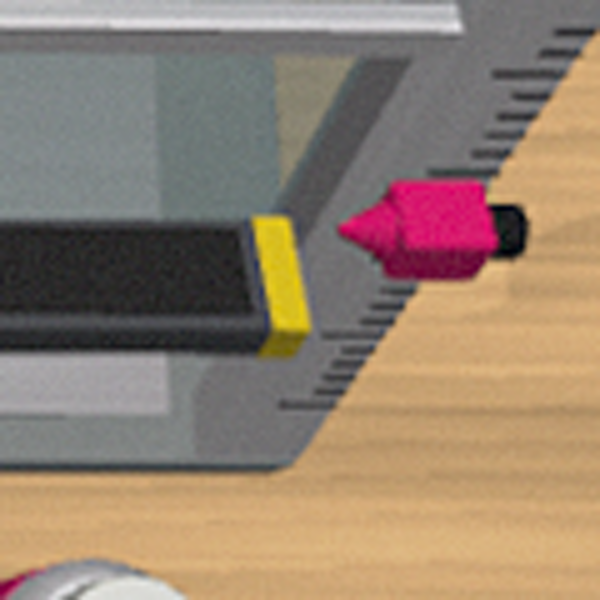

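View pics/g_side_z.png

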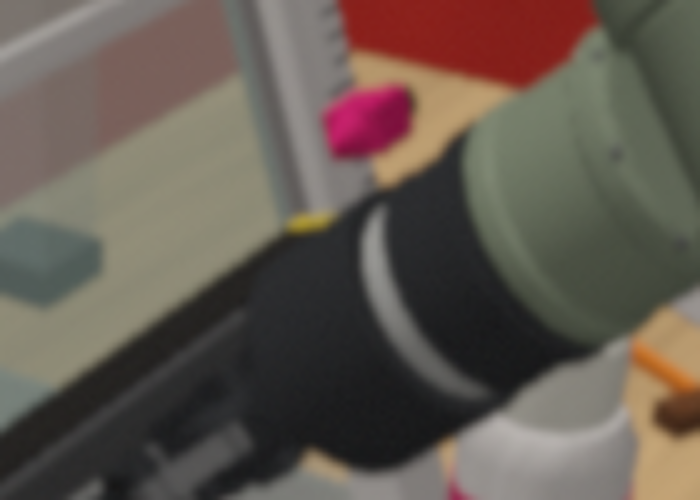

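View pics/g_side.png

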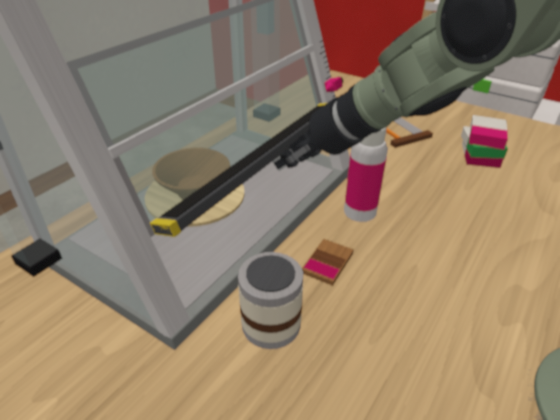

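```bash
cat > sfit.py <<'E'
from h import *
from scipy.optimize import least_squares
a=.0117;o=np.array([.5459,-.0262,0]);w=lambda q:o+Rz(a)@q
E=.228
def sfit(ob):
    # free: s, small shifts of hood common (x,y) none ; report residuals
    f=lambda v:np.concatenate([proj(n,w(lip(v[0],*q)+[0,v[1],0]))-px for n,px,q in ob])
    r=least_squares(f,[.1,0]);return r.x.round(4),r.fun.round(1).tolist()
tip=lambda px,n="top":sfit([(n,px,(.021,-E-.004,0))])
E
python3 - <<'E'
from sfit import *
print("tip top",tip((427.2,185.6)))
print("tip side",tip((325.5,88),"side"))
print("start",sfit([("top",(403.1,235.2),(.042,-E,-.009)),("top",(404,231.2),(.042,-E,.009)),("top",(401.6,210),(0,-E,.009))]))
print("f",sfit([("top",(406.6,228.6),(.042,-E,.009)),("top",(403.2,208),(0,-E,.009)),("top",(404.6,233.2),(.042,-E,-.009))]))
print("g",sfit([("top",(417.6,183),(0,-E,.009)),("top",(421.4,205.6),(.042,-E,.009)),("top",(419,210.4),(.042,-E,-.009))]))
E
```

```text
tip top (array([ 0.1349, -0.    ]), [0.0, 0.0])
tip side (array([ 0.1383, -0.001 ]), [-0.0, -0.0])
start (array([0.0121, 0.001 ]), [-0.9, 0.2, 1.1, -0.3, -0.2, 0.1])
f (array([ 0.0204, -0.    ]), [0.4, 0.1, 0.1, -0.2, -0.5, 0.1])
g (array([ 0.1012, -0.0002]), [-0.1, -0.0, 0.6, -0.4, -0.6, 0.4])
```

```bash
python3 -m handwheel '0.0085 0 -0.0038 0 0 0;0.017 0 -0.0076 0 0 0;0.0255 0 -0.0114 0 0 0;0.034 0 -0.0152 0 0 0;0.0425 0 -0.019 0 0 0;0.051 0 -0.0228 0 0 0;0.051 0 -0.0228 0 0 0;0.051 0 -0.0228 0 0 0'; python3 - <<'E'
from rel import *
import cv2
for n in("top","side"): 
    im=imaging.capture(n)[:,:,::-1]; cv2.imwrite(f"pics/i_{n}.png",im)
    if n=="top": cv2.imwrite("pics/i_top_z.png",cv2.resize(im[150:220,380:460],None,fx=8,fy=8,interpolation=2))
    else: cv2.imwrite("pics/i_side_z.png",cv2.resize(im[60:130,290:370],None,fx=8,fy=8,interpolation=2))
E
```

```text
time_s: 9.88
tcp_pos: [0.5912, -0.0595, 0.1672]
eef_rot: [[0.695, 0.01, 0.719], [0.007, -1.0, 0.007], [0.719, -0.0, -0.695]]
ft_force: [-4.5, 1.5, -0.8]
opening: 0.0
t 9.8833 tcp [ 0.5912 -0.0595  0.1672] pitch 44.0 F [-4.5  1.5 -0.8] q [-0.36  0.16 -1.05 -0.4   0.26  2.88] op 0.0
```

View pics/i_top_z.png

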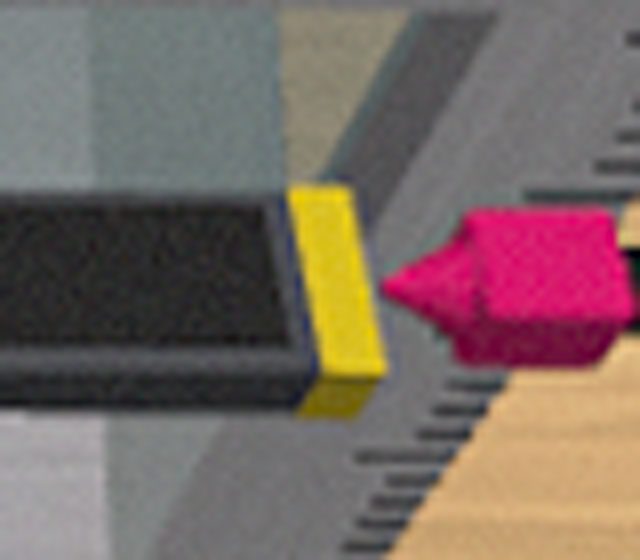

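View pics/i_side_z.png

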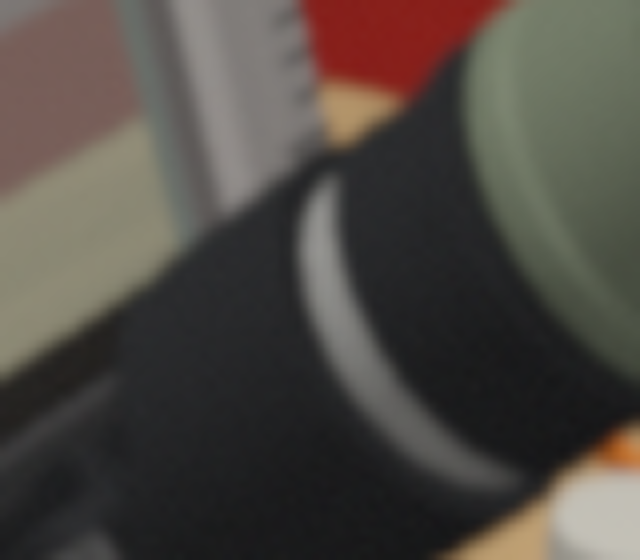

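```bash
python3 - <<'E'
from sfit import *
print("tip top",tip((427.3,185.6)))
ob=[("top",(423.2,172.9),(0,-E,.009)),("top",(427.9,196.3),(.042,-E,.009)),("top",(424.8,201.4),(.042,-E,-.009))]
print("i",sfit(ob))
for k in ob: print(sfit([k]))
# local sensitivity px/mm
print((proj("top",w(lip(.131,.021,-E,0)))-proj("top",w(lip(.130,.021,-E,0)))))
E
```

```text
tip top (array([ 0.1349, -0.0002]), [0.0, -0.0])
i (array([ 0.1297, -0.0004]), [0.2, 0.1, 0.3, -0.5, -0.5, 0.4])
(array([ 0.1301, -0.    ]), [0.0, -0.0])
(array([ 0.1281, -0.0005]), [0.0, 0.0])
(array([ 0.1309, -0.0008]), [-0.0, 0.0])
[ 0.20742412 -0.34537795]
```

```bash
python3 -m handwheel '0.0032 0 -0.0015 0 0 0;0.0064 0 -0.0029 0 0 0;0.0064 0 -0.0029 0 0 0;0.0064 0 -0.0029 0 0 0;0.0064 0 -0.0029 0 0 0;-0.001 0 0.0004 0 0 0;-0.0082 0 0.0036 0 0 0;-0.0082 0 0.0036 0 0 0;-0.0082 0 -0.03 0 0 0;-0.0082 0 -0.08 0 0 0;-0.0082 0 -0.13 0 0 0;-0.0082 0 -0.18 0 0 0;-0.0082 0 -0.18 0 0 0;-0.0082 0 -0.18 0 0 0'; python3 - <<'E'
from rel import *
import cv2
for n in("top","side","wrist"): 
    im=imaging.capture(n)[:,:,::-1]; cv2.imwrite(f"pics/j_{n}.png",im)
    if n=="top": cv2.imwrite("pics/j_top_z.png",cv2.resize(im[150:220,380:460],None,fx=8,fy=8,interpolation=2))
E
```

```text
time_s: 11.15
tcp_pos: [0.5236, -0.061, 0.2275]
eef_rot: [[0.694, 0.008, 0.72], [0.006, -1.0, 0.005], [0.72, 0.001, -0.694]]
ft_force: [1.0, 0.2, -0.0]
opening: 0.0
t 11.15 tcp [ 0.5236 -0.061   0.2275] pitch 43.9 F [ 1.   0.2 -0. ] q [-0.44 -0.12 -1.09 -0.15  0.32  2.82] op 0.0
```

View pics/j_top_z.png

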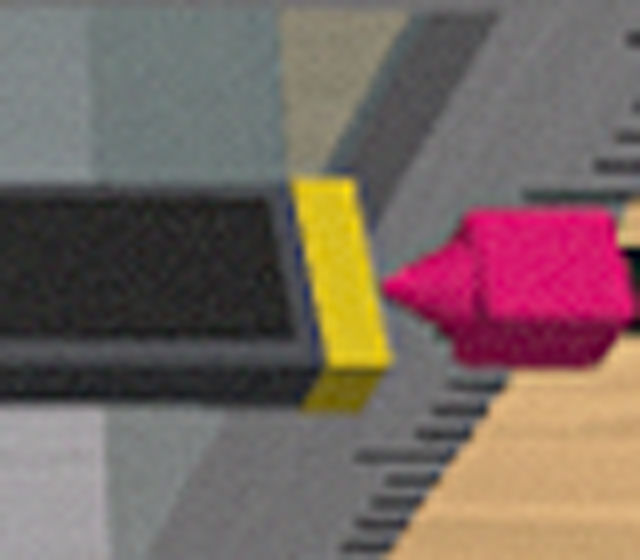

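View pics/j_side.png

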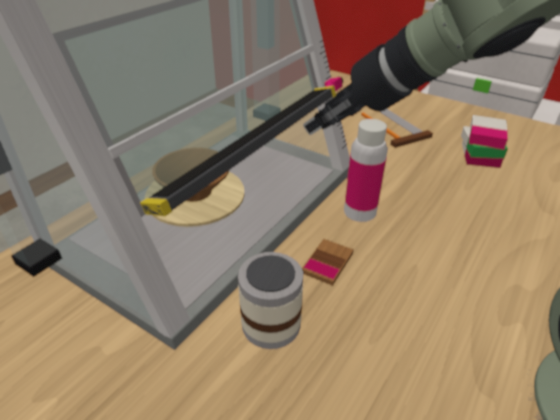

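View pics/j_wrist.png

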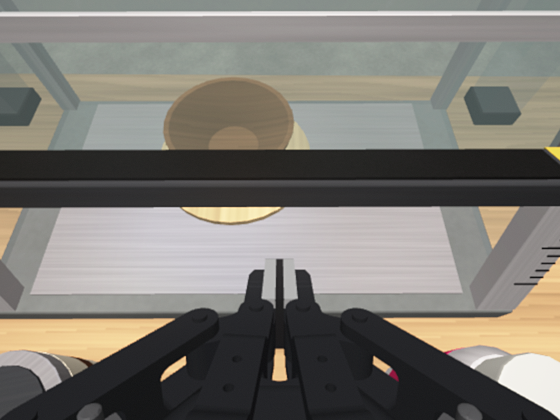

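```bash
python3 - <<'E'
from rel import *
import cv2
im=cv2.imread("pics/j_side.png"); cv2.imwrite("pics/j_side_z.png",cv2.resize(im[65:115,300:360],None,fx=11,fy=11,interpolation=2))
rel2([.44,-.24,.27],32); rel2([.46,-.1,.27],40)
from sfit import sfit,E,tip
print(sfit([("top",(423.8,172.0),(0,-E,.009)),("top",(428.6,195.2),(.042,-E,.009)),("top",(425.2,200.8),(.042,-E,-.009))]))
E
```

```text
t 11.3 tcp [ 0.5231 -0.0604  0.2248] pitch 44.2 F [ 0.4 -0.   0.6] q [-0.44 -0.11 -1.09 -0.15  0.32  2.82] op -0.0
[ 0.44 -0.24  0.27] 32 -> [-0.053  0.358 -0.185  0.001  0.142 -0.002]
[ 0.46 -0.1   0.27] 40 -> [-0.024  0.078 -0.154  0.001  0.049 -0.002]
(array([ 0.1322, -0.0005]), [0.1, 0.1, 0.2, -0.3, -0.3, 0.2])
```

View pics/j_side_z.png

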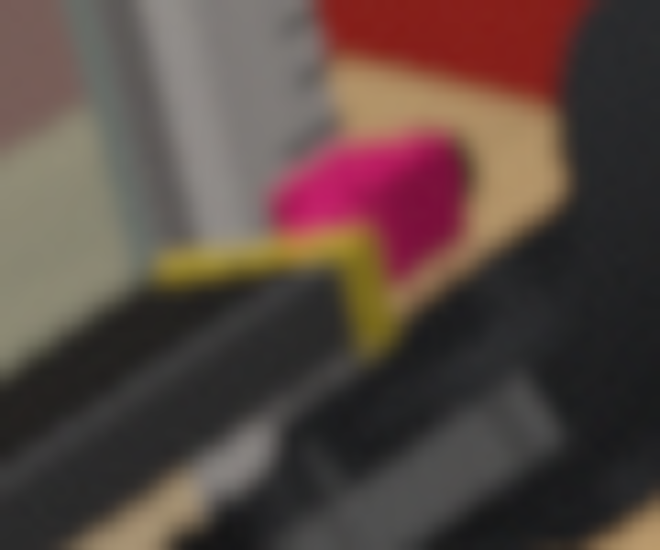

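```bash
python3 -m handwheel '-0.012 0.03 -0.06 0 0.02 0;-0.024 0.06 -0.12 0 0.049 0;-0.024 0.078 -0.154 0 0.049 0;-0.03 0.13 -0.16 0 0.07 0;-0.037 0.2 -0.167 0 0.09 0;-0.045 0.27 -0.175 0 0.12 0;-0.053 0.358 -0.185 0 0.142 0;-0.053 0.358 -0.185 0 0.142 0;-0.053 0.358 -0.185 0 0.142 0;-0.053 0.358 -0.185 0 0.142 0'; python3 - <<'E'
from rel import *
import cv2,json
im=imaging.capture("wrist")[:,:,::-1]; cv2.imwrite("pics/k_wrist.png",im)
json.dump({"p":p0.tolist(),"R":R0.tolist()},open("k.json","w"))
E
```

```text
time_s: 12.13
tcp_pos: [0.4392, -0.2399, 0.2691]
eef_rot: [[0.531, 0.008, 0.847], [0.001, -1.0, 0.009], [0.847, -0.004, -0.531]]
ft_force: [-0.7, -0.1, -0.4]
opening: -0.0002
t 12.1333 tcp [ 0.4392 -0.2399  0.2691] pitch 32.1 F [-0.7 -0.1 -0.4] q [-1.17 -0.11 -1.06  0.08  0.9   2.23] op -0.0
```

View pics/k_wrist.png

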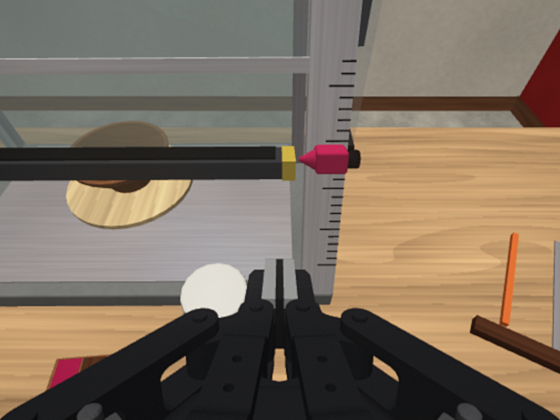

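```bash
python3 - <<'E'
import cv2
im=cv2.imread("pics/k_wrist.png"); cv2.imwrite("pics/k_z.png",cv2.resize(im[135:190,265:365],None,fx=8,fy=8,interpolation=cv2.INTER_CUBIC))
E
```

```text
(no output)
```

View pics/k_z.png

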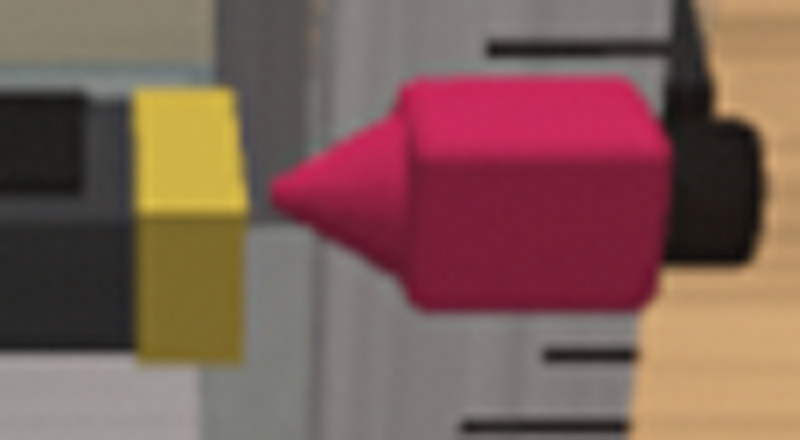

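```bash
cat > wfit.py <<'E'
from sfit import *
import json
def run(jf,corn,tp,sc,ox,oy):
    k=json.load(open(jf));p=imaging.camera_params("wrist");T=np.eye(4);T[:3,:3]=k["R"];T[:3,3]=k["p"];T=T@np.array(p["tool_from_camera"])
    def pr(X):
        c=T[:3,:3].T@(X-T[:3,3]);return np.array([p["fx"]*c[0]/c[2]+p["cx"],p["fy"]*c[1]/c[2]+p["cy"]])
    px=lambda q:np.array([(q[0]+.5)/sc-.5+ox,(q[1]+.5)/sc-.5+oy])
    L=[(0,-E,.009),(.042,-E,.009),(.042,-E,-.009)]
    # slide s, lateral y, out shift
    f=lambda v:np.concatenate([(pr(w(lip(v[0],q[0]+v[2],q[1]+v[1],q[2])))-px(c)) for q,c in zip(L,corn)])
    r=least_squares(f,[.13,0,0]);print("lip s,dy,do",r.x.round(4),"res",r.fun.round(2))
    g=lambda v,o:pr(w(lip(v[0],.021+o,-E-.004+v[1],0)))-px(tp)
    for o in(0,r.x[2]):
        t=least_squares(g,[.13,0],args=(o,));print("tip s,dy",t.x.round(4),"o",round(o,4))
    r2=least_squares(lambda v:f([v[0],v[1],0]),[.13,0]);print("no-out-shift lip",r2.x.round(4),r2.fun.round(2))
E
python3 -c "
from wfit import *
run('k.json',[(234,89),(247,213),(243,362)],(272,192),8,265,135)"
```

```text
lip s,dy,do [ 0.1339 -0.0005  0.0032] res [-0.28  0.14  0.08 -0.2   0.17  0.08]
tip s,dy [ 0.1362 -0.0006] o 0
tip s,dy [ 0.1374 -0.0004] o 0.0032
no-out-shift lip [ 0.1327 -0.0006] [-0.26  0.32  0.07 -0.18  0.17 -0.11]
```

```bash
python3 - <<'E'
from rel import *
for X,p in [([.46,-.1,.27],40),([.52,-.0598,.221],44),([.5871,-.0595,.1559],44)]: rel2(X,p)
E
```

```text
t 12.1833 tcp [ 0.4395 -0.2388  0.2694] pitch 32.0 F [-0.3  0.9  0.3] q [-1.17 -0.11 -1.06  0.08  0.9   2.23] op 0.0
[ 0.46 -0.1   0.27] 40 -> [ 0.023 -0.277  0.037 -0.    -0.093 -0.003]
[ 0.52  -0.06   0.221] 44 -> [ 0.004 -0.356  0.192 -0.    -0.139 -0.003]
[ 0.587 -0.06   0.156] 44 -> [-0.035 -0.355  0.374 -0.    -0.139 -0.003]
```

```bash
python3 -m handwheel '0.006 -0.07 0.01 0 -0.02 0;0.012 -0.14 0.02 0 -0.05 0;0.018 -0.21 0.028 0 -0.07 0;0.023 -0.277 0.037 0 -0.093 0;0.016 -0.32 0.1 0 -0.12 0;0.004 -0.356 0.192 0 -0.139 0;0.004 -0.356 0.192 0 -0.139 0;0.004 -0.356 0.192 0 -0.139 0;0.004 -0.356 0.192 0 -0.139 0;-0.006 -0.356 0.24 0 -0.139 0;-0.018 -0.355 0.295 0 -0.139 0;-0.03 -0.355 0.35 0 -0.139 0;-0.035 -0.355 0.374 0 -0.139 0;-0.035 -0.355 0.374 0 -0.139 0;-0.035 -0.355 0.374 0 -0.139 0;-0.035 -0.355 0.374 0 -0.139 0'; python3 - <<'E'
from rel import *
i=np.array([.5912,-.0595,.1672]); d=Rz(a).T@(i-p0); print("slope to h_i mm",1e3*d@u,"out",1e3*d@out)
U=Rz(a)@u
for g in(3,5.7): t=(d@u)+g/1e3; print(g,(R0.T@(U*t+Rz(a)@(out*(d@out)))/.5).round(4))
rel2(p0,44)
E
```

```text
time_s: 13.52
tcp_pos: [0.5864, -0.0616, 0.1579]
eef_rot: [[0.693, 0.008, 0.721], [0.005, -1.0, 0.006], [0.721, -0.001, -0.693]]
ft_force: [-0.3, 0.8, 0.1]
opening: 0.0002
t 13.5167 tcp [ 0.5864 -0.0616  0.1579] pitch 43.9 F [-0.3  0.8  0.1] q [-0.37  0.18 -1.07 -0.45  0.27  2.87] op 0.0
slope to h_i mm 10.356576016245482 out -1.3551181758193356
3 [ 0.0255 -0.0001 -0.0083]
5.7 [ 0.0305 -0.0001 -0.0105]
[ 0.586 -0.062  0.158] 44 -> [ 0.     0.     0.     0.002 -0.001 -0.002]
```

```bash
python3 -m handwheel '0.006 0 -0.002 0 0 0;0.013 0 -0.0042 0 0 0;0.019 0 -0.0062 0 0 0;0.0225 0 -0.0075 0 0 0;0.0255 0 -0.0083 0 0 0;0.028 0 -0.0094 0 0 0;0.0305 0 -0.0105 0 0 0;0.0305 0 -0.0105 0 0 0;0.0305 0 -0.0105 0 0 0'; python3 - <<'E'
from rel import *
i=np.array([.5912,-.0595,.1672]); d=Rz(a).T@(p0-i); print("slope over h_i mm",1e3*d@u,"out",1e3*d@out)
import cv2
im=imaging.capture("top")[:,:,::-1]; cv2.imwrite("pics/l_top_z.png",cv2.resize(im[150:220,380:460],None,fx=8,fy=8,interpolation=2))
E
```

```text
time_s: 14.27
tcp_pos: [0.5927, -0.0609, 0.1701]
eef_rot: [[0.696, 0.008, 0.718], [0.005, -1.0, 0.007], [0.718, -0.001, -0.696]]
ft_force: [-4.1, -1.9, -4.4]
opening: 0.0
t 14.2667 tcp [ 0.5927 -0.0609  0.1701] pitch 44.1 F [-4.1 -1.9 -4.4] q [-0.36  0.15 -1.04 -0.39  0.26  2.88] op 0.0
slope over h_i mm 3.2694458607315 out -0.43248778086052336
```

View pics/l_top_z.png

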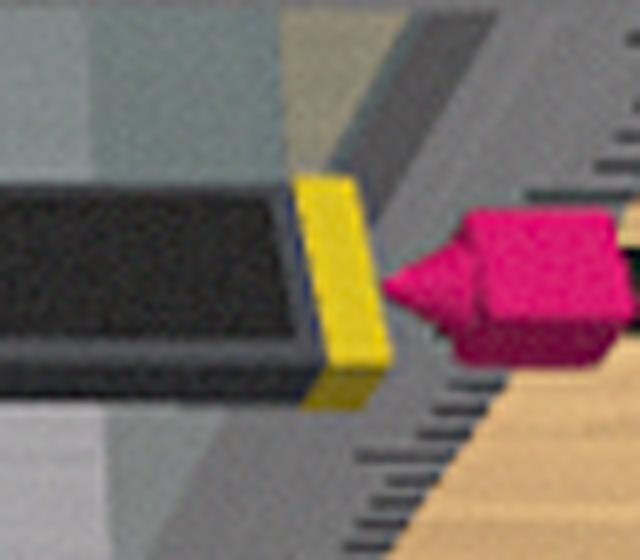

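```bash
python3 -m handwheel '0.0017 0 -0.0008 0 0 0;0.0034 0 -0.0015 0 0 0;0.0051 0 -0.0023 0 0 0;0.0051 0 -0.0023 0 0 0;0.0051 0 -0.0023 0 0 0'; python3 - <<'E'
from rel import *
i=np.array([.5912,-.0595,.1672]); d=Rz(a).T@(p0-i); print("slope over h_i mm",1e3*d@u,"out",1e3*d@out)
E
```

```text
time_s: 14.73
tcp_pos: [0.5941, -0.0609, 0.1734]
eef_rot: [[0.695, 0.008, 0.719], [0.005, -1.0, 0.007], [0.719, -0.001, -0.695]]
ft_force: [-7.6, -2.8, -3.2]
opening: -0.0005
t 14.7333 tcp [ 0.5941 -0.0609  0.1734] pitch 44.0 F [-7.6 -2.8 -3.2] q [-0.36  0.15 -1.03 -0.38  0.26  2.88] op -0.0
slope over h_i mm 6.856164696071748 out -0.5983600989441401
```

```bash
python3 -m handwheel '-0.0073 0 0.0033 0 0 0;-0.0146 0 0.0065 0 0 0;-0.0146 0 0.0065 0 0 0;-0.0146 0 -0.03 0 0 0;-0.0146 0 -0.08 0 0 0;-0.0146 0 -0.13 0 0 0;-0.0146 0 -0.18 0 0 0;-0.0146 0 -0.18 0 0 0;-0.0146 0 -0.18 0 0 0'; python3 -c "
from rel import *
rel2([.46,-.1,.27],40);rel2([.44,-.24,.27],32)"
```

```text
time_s: 15.48
tcp_pos: [0.5263, -0.0623, 0.2341]
eef_rot: [[0.69, 0.009, 0.724], [0.007, -1.0, 0.005], [0.724, 0.001, -0.69]]
ft_force: [0.6, -0.8, 0.5]
opening: 0.0003
t 15.4833 tcp [ 0.5263 -0.0623  0.2341] pitch 43.6 F [ 0.6 -0.8  0.5] q [-0.44 -0.13 -1.08 -0.14  0.32  2.82] op 0.0
[ 0.46 -0.1   0.27] 40 -> [-0.04   0.074 -0.146  0.002  0.042 -0.001]
[ 0.44 -0.24  0.27] 32 -> [-0.069  0.354 -0.177  0.002  0.135 -0.001]
```

```bash
python3 -m handwheel '-0.012 0.03 -0.06 0 0.02 0;-0.026 0.06 -0.12 0 0.042 0;-0.04 0.074 -0.146 0 0.042 0;-0.045 0.13 -0.155 0 0.06 0;-0.053 0.2 -0.16 0 0.09 0;-0.06 0.27 -0.17 0 0.12 0;-0.069 0.354 -0.177 0 0.135 0;-0.069 0.354 -0.177 0 0.135 0;-0.069 0.354 -0.177 0 0.135 0;-0.069 0.354 -0.177 0 0.135 0;-0.069 0.354 -0.177 0 0.135 0'; python3 - <<'E'
from rel import *
import cv2,json
im=imaging.capture("wrist")[:,:,::-1]; cv2.imwrite("pics/m_wrist.png",im)
json.dump({"p":p0.tolist(),"R":R0.tolist()},open("m.json","w"))
cv2.imwrite("pics/m_z.png",cv2.resize(im[135:190,265:365],None,fx=8,fy=8,interpolation=cv2.INTER_CUBIC))
im=imaging.capture("top")[:,:,::-1]; cv2.imwrite("pics/m_top.png",im); cv2.imwrite("pics/m_top_z.png",cv2.resize(im[150:220,380:460],None,fx=8,fy=8,interpolation=2))
E
```

```text
time_s: 16.4
tcp_pos: [0.4392, -0.238, 0.267]
eef_rot: [[0.535, 0.011, 0.845], [0.004, -1.0, 0.01], [0.845, -0.002, -0.535]]
ft_force: [0.4, 0.1, -1.1]
opening: 0.0002
t 16.4 tcp [ 0.4392 -0.238   0.267 ] pitch 32.3 F [ 0.4  0.1 -1.1] q [-1.17 -0.11 -1.06  0.08  0.9   2.23] op 0.0
```

View pics/m_z.png

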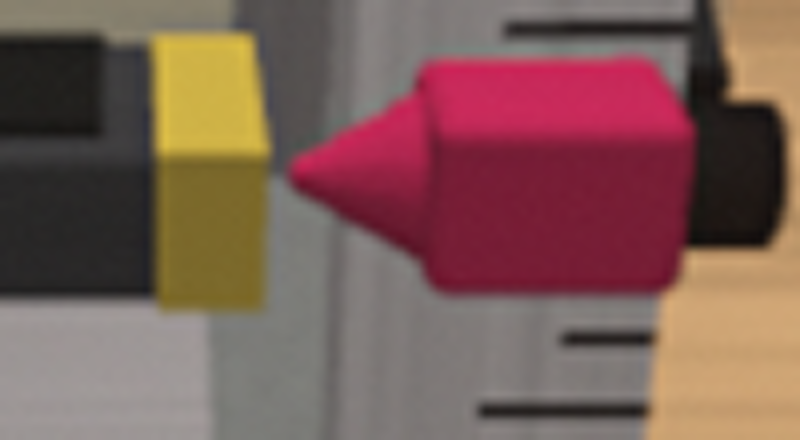

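View pics/m_top_z.png

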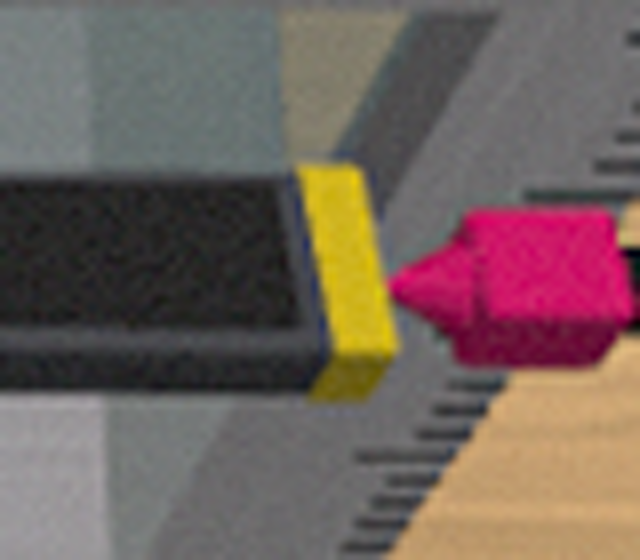

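```bash
python3 - <<'E'
from wfit import *
run('m.json',[(253,35),(269,155),(265,311)],(291,174),8,265,135)
P=lambda x,y:((x+.5)/8-.5+380,(y+.5)/8-.5+150)
print("top",sfit([("top",P(363,165),(0,-E,.009)),("top",P(399,352),(.042,-E,.009)),("top",P(374,400),(.042,-E,-.009))]),tip(P(384,288)))
E
```

```text
lip s,dy,do [ 0.1391 -0.0003  0.0064] res [-0.16  0.05  0.1  -0.06  0.04  0.02]
tip s,dy [ 0.136  -0.0006] o 0
tip s,dy [ 1.383e-01 -1.000e-04] o 0.0064
no-out-shift lip [ 0.1368 -0.0007] [-0.13  0.4   0.08 -0.01  0.03 -0.38]
top (array([ 0.1367, -0.0006]), [-0.0, 0.3, 0.4, -0.2, -0.4, -0.1]) (array([ 0.135 , -0.0006]), [0.0, 0.0])
```

```bash
python3 - <<'E'
from station import imaging
import cv2
im=imaging.capture("side")[:,:,::-1]; cv2.imwrite("pics/n_side.png",im); cv2.imwrite("pics/n_side_z.png",cv2.resize(im[65:115,300:360],None,fx=11,fy=11,interpolation=2))
E
```

```text
(no output)
```

View pics/n_side.png

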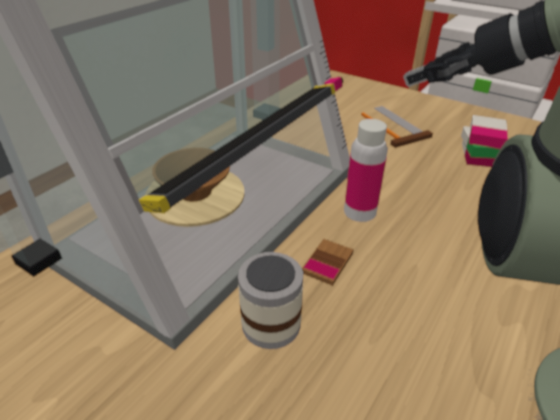

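View pics/m_top.png

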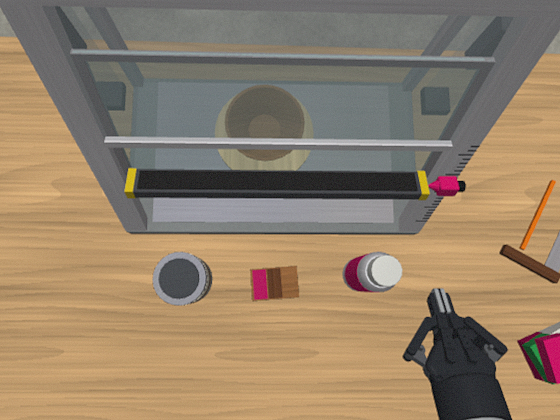

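The pictures show the can, sample and tin at the same pixels as at the start. The lip end is beside the pointer tip (side view about 325,88; top view about 427,185), and the arm is well clear.

```bash
python3 -c "
from station import ticket,robot
s=robot.read_state();print(s['time_s'],s['ft_force'],max(map(abs,s['dq'])))
print(ticket.close_job())"
```

```text
16.55 [ 0.9845099  -0.18074657  0.82318536] 0.0050285756306729795
the job is handed in; nothing more can be done
None
```

The sash is up with its lip level with the pink pointer to within about 1–2 mm, and the job is handed in at 16.6 s. I pushed from beneath with the fingers shut, drew back to check, and found the lip about 3.5 mm low. I then pushed it up the rest of the way and drew back clear.

- **Level:** the last measurements put the lip slightly above the pointer tip, by about 0.8 mm from the wrist camera and about 1.7 mm from the top camera. The two disagree by about 1 mm, which is within the calibration. The side camera showed the lip end beside the pointer, but its view was too coarse to measure.
- **Forces:** contact stayed below 10 N in every reading I took, and the wrist read about zero after the arm drew back.
- **Loose things:** the can, tin, sample and pointer show at the same pixels as at the start.
- **First approach abandoned:** twice the third joint came right up to its range limit (-1.30 rad), the second time under the lip with the jaws upright. I backed out, turned the gripper so the jaws lay flat, and came in again at a steeper angle with some margin. No reading showed the limit passed.

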